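# Unlock and slide open the acrylic unit's top tray

### The arm

A 7-joint arm with a two-finger parallel gripper is mounted at the origin on the work surface. World frame = base frame: x ahead of the robot, y to its left, z up, the work surface at z = 0. Lengths are in m, angles in rad, forces in N, time in s.
With the tool pointing down it reaches from about 0.4 to 0.85 m from the base axis. Payload 10.4 kg.
Tool frame: the origin (TCP) lies at the very end of the fingers, on their centre line; the grasp point (between the pads) lies 19 mm behind it; z points along the fingers, x is the direction in which the jaws open and shut, and the axes are right-handed (so a half turn about z gives the same grasp; the last joint's range is limited). The gripper opens to 87 mm and grips with 3 to 60 N. Pads are 19 mm wide; open, the fingers measure 117 mm over their backs; the gripper's body (75 mm by 190 mm) begins 51 mm behind the grasp point.
Start: joints at [1.159, 0.332, -0.065, 1.46, 0.022, 1.35, -0.088], TCP at [0.237, -0.578, 0.223] pointing down, gripper open.
Joint ranges: [-2.6, 2.6], [-0.5, 2.12], [-1.47, 1.34], [0.16, 2.42], [-1.27, 4.41], [0.06, 2.06], [-2.6, 2.6]. Speed limits (rad/s): [2.22, 2.22, 2.79, 2.79, 3.14, 3.14, 3.14].

### API

Orientations are given as a unit quaternion [x, y, z, w].
In Python, from bench import r gives the robot as it stands. The module is installed in compiled form; this text tells all that it offers.
- The arm moves only by the tool carry_out, never from a script. Its argument "commands" is a list that holds one entry, the list of rows, each a list of 7 numbers: the closure in counts, from 0 (fully open) to 255 (shut), then the shift along the tool's x, y, z in units of 25 mm (1.0 is 25 mm), then the turn, a rotation vector about the tool's x, y, z in units of 5 degrees (1.0 is 5 degrees). A call has 1 to 12 rows; each row is the pose to reach, as a shift and turn from the pose measured when the call began, along the tool's axes at that moment; what a row does not reach only later rows make up. A row lasts 1/8 s, in which the tool goes at most 62.5 mm and 10.7 degrees, less where a joint would pass 70% of its speed; a pose out of reach is approached as far as the arm can. A call with a gripper value outside its range is refused whole. The fingers move at their own pace and stop on an object; "grip_force" is the grip in N (left out, the last holds). Time passes only in rows, so rows that repeat a pose let the fingers close. It gives the time, the measured TCP pose, the force and the opening at its end, in the units of the state.
- r.read_state(): the state, without advancing time (a new reading comes with each control period).
- r.camera(name): name is "scene" or "top"; returns the picture (384x512x3 uint8, blue, green, red); there is no depth.
- r.camera_info(name): a dict with "fx", "fy", "cx", "cy" (pixels), "k1" (the pictures are not rectified: a ray, as slopes to the right and down, at radius r is drawn at 1 + k1 r^2 times it, then the intrinsics apply), "origin" and "rotation" of the camera in the world. Camera axes: x right, y down, z forward; pixel columns grow to the right and rows downward; lengths in m; the calibration is good to about 2 mm. A picture is of the moment at which its call begins. camera_info takes no time and is no camera call.
- r.close_job(): hands the job in, once; it reports no verdict.
The state is a dict: "time": time; "joint_positions": joint angles; "joint_vel": joint speeds; "joint_torque": joint torques, N m; "ee_pos": TCP position; "eef_rot": TCP orientation; "ft_force": force on the tool from outside, world axes, zero at the start; "torque": the same for the moment, N m; "width": finger opening in m.
Only numpy, scipy, OpenCV 4.12 (cv2) and the standard library are available. Lean on these libraries where they do the work, as an engineer would, in place of code of your own. Each camera call takes 0.05 s, during which the arm holds its last target.

### The job

Open the top tray of the clear drawer unit and leave it locked open: put a fingertip in the slot of its white pull lip, hold the red spring lock button right down while you pull the lip out over it, and go on pulling the tray out until the button springs up in the second hole of the tray floor. Grasp and lift nothing: the bamboo tweezer case rides along in the tray untouched, and the lower tray stays shut. Do not disturb the cup, the tape dispenser or the hoop.

Things in the scene. Friction and masses are not known exactly. Their poses are not given: they have to be found in the camera images.
- unit: Clear acrylic drawer unit fixed on the trolley, 200 deep (x) x 230 wide (y) x 116 mm high, two trays one over the other. Origin: centre of its underside, on the trolley top. x points from front to back, z up: the front face is at x = -100 mm and trays open along -x. In front, under each lip, a bracket holds the button's barrel (32 mm across), its top 8 mm below the tray's floor sheet.
- tray (a joint): Upper tray's opening in m: 0 shut, grows as it slides out along the unit's -x, end stop 0.121; it cannot be lifted. Locked open at 0.120 +- 0.003; shut, the raised button lets it move only 2 mm. Slides with 1 to 2 N. Its floor, a white sheet 5 mm thick, top 79 mm above the trolley, runs on in front of the clear front wall (28 mm high) as a pull lip 120 mm wide, 55 mm deep.
- tray_slot (a point): Centre of the finger slot cut right through the upper tray's pull lip, at the lip's top face (79 mm above the trolley); moves with the tray; axes as the unit's. The slot is 32 mm (x) by 60 mm (y). A fingertip pulls on its front wall, 16 mm to -x, a bar 12 mm thick. Under the lip is only the barrel, and the lower lip 39 mm below.
- tray_hole (a point): Centre of the second hole in the upper tray's floor, 30 mm square, at the floor's top face, 122 mm behind (+x of) tray_slot and just behind the tray's cross divider; moves with the tray; axes as the unit's.
- button (a joint): How far the upper tray's lock button is pressed, in m: 0 up, 0.014 hard down. Spring: 2.1 N to start, 6.3 N hard down. Pressed 0.009 its top is level with the underside of the sheet: from about 0.0095 the tray slides out over it and then keeps it down. Let go too early it springs up and blocks the tray; a fingertip 12 mm or more long (along x) stays on it until the slot's rear edge covers it.
- button_top (a point): Centre of the flat top of the upper tray's lock button, a red round plunger 24 mm across that stands in the finger slot when the tray is shut. Up, its top is 83 mm above the trolley, 4 mm above the lip. It goes down when pressed but does not travel with the tray: it stays 125 mm in front (-x) of the unit's origin.
- lower_tray (a joint): Opening of the lower tray in m, 0 shut: the same tray and lip 44 mm lower, locked by a button of its own. Stays shut.
- case: Bamboo tweezer case, 36 (x) x 160 (y) x 18 mm, lying loose in the front compartment of the upper tray, behind the tray's front wall. Origin: centre of its underside.
- cup: White porcelain cup, 80 mm across and 75 mm high, standing beside the front of the unit. Origin: centre of its foot.
- dispenser: Black plastic push-top tape dispenser, 72 x 38 x 53 mm, standing beside the front of the unit. Origin: centre of its underside.
- hoop: Lilac plastic hoop lying flat on top of the unit, behind its front edge, 150 mm across, 10 mm high. Origin: centre of its underside.
Mind the look-alikes: they are no part of the job. There is more than one size of the dispenser; the job needs the larger.

How it is judged:
By the outcome, as a careful person would: the job done as asked, in the order asked, and still so for the second after the job is handed in, with the robot touching nothing.
It also fails if it takes over 40 s, if anything falls off the work surface, if the arm or the gripper's body presses on something with over 40 N, if the wrist force passes 120 N, or if a joint passes its speed limit or range.

## Working session

There is one attempt and no reset: what is moved stays moved. The work goes in short steps, Python scripts to look and compute and a tool call to move; the robot and the scene stay as the last step left them, time stands still between calls to the robot, and variables do not carry over. Pictures are saved under pics/ and viewed, and the job is handed in when it is done.

Besides the shell and the picture viewer there is one more tool, called after ">>>" by a JSON object that holds its "method" and its "body", one argument or row to a line. carry_out: Moves the arm, as the interface text tells. Its arguments: {"type":"object","properties":{"commands":{"type":"array"},"grip_force":{"type":"number"}},"required":["commands"]}

```bash
mkdir -p pics; python3 - <<'E'
from bench import r
import cv2
for n in("scene","top"):
    im=r.camera(n);cv2.imwrite(f"pics/{n}0.png",im);i=r.camera_info(n);print(n,i)
s=r.read_state();print(s)
E
```

```text
scene {'fx': 453.48208867895, 'fy': 453.48208867895, 'cx': 248.01971222893135, 'cy': 193.6114433157422, 'k1': -0.06796762397077877, 'origin': array([1.61561361, 0.48207795, 0.79804488]), 'rotation': array([ 0.47883833,  0.73703727, -0.40468977, -0.25242048])}
top {'fx': 366.38192016678397, 'fy': 366.38192016678397, 'cx': 263.62408718713175, 'cy': 190.25426532940048, 'k1': 0.015776538328934584, 'origin': array([0.50621293, 0.04845651, 1.07581291]), 'rotation': array([-0.69683485,  0.71421592, -0.04601508,  0.04689795])}
{'time': 0.1, 'joint_positions': array([ 1.15941107,  0.33278791, -0.06469631,  1.46084247,  0.021626  ,
        1.34987169, -0.08847455]), 'joint_vel': array([-3.75070210e-04,  5.21849054e-05,  4.53705600e-04, -4.17333815e-03,
        1.65497686e-03, -3.64548718e-04,  1.73426982e-03]), 'joint_torque': array([ 2.23890063e-03, -6.24541497e+01,  2.53091881e-02, -3.90714061e+01,
       -6.12677657e-02,  3.66057095e-02,  1.48542853e-05]), 'ee_pos': array([ 0.23677816, -0.5780568 ,  0.22185355]), 'eef_rot': array([ 8.30393642e-01, -5.57176840e-01, -5.24937561e-04, -3.04020636e-04]), 'ft_force': array([-0.45521758, -0.75903512, -0.12820084]), 'torque': array([ 0.01567133, -0.00250652,  0.04328832]), 'width': 0.08691282861282006}
```

View pics/scene0.png

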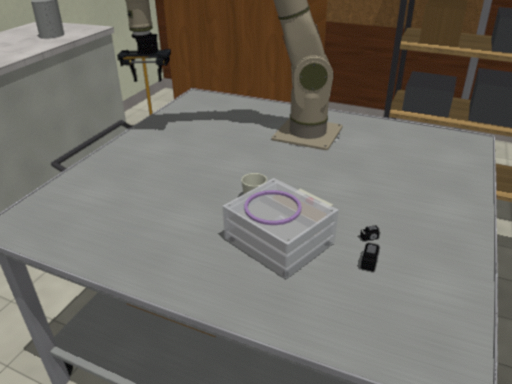

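View pics/top0.png

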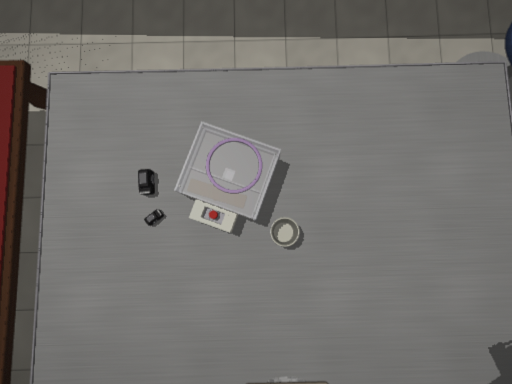

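The top view shows the unit around (228,170), with the white lip and red button at (213,215). The cup is at (285,232), the large dispenser at (146,182) and a small look-alike at (154,217). In the scene view the lip is at (313,200), on the unit's far side. Next I'll enlarge both.

```bash
cat > h.py <<'E'
import numpy as np,cv2
from scipy.spatial.transform import Rotation as R
from bench import r
def cam(n):
    i=r.camera_info(n);return i,R.from_quat(i["rotation"]) if np.size(i["rotation"])==4 else R.from_matrix(i["rotation"])
def pt(n,u,v,z):
    i,q=cam(n);d=np.array([(u-i["cx"])/i["fx"],(v-i["cy"])/i["fy"]]);s=d.copy()
    for _ in range(20): s=d/(1+i["k1"]*(s@s))
    w=q.apply([*s,1]);o=i["origin"];return o+w*(z-o[2])/w[2]
def px(n,P):
    i,q=cam(n);c=q.inv().apply(np.array(P)-i["origin"]);s=c[:2]/c[2];s=s*(1+i["k1"]*(s@s))
    return s*[i["fx"],i["fy"]]+[i["cx"],i["cy"]]
def crop(im,x0,y0,w,h,k,name):
    cv2.imwrite("pics/"+name,cv2.resize(im[y0:y0+h,x0:x0+w],None,fx=k,fy=k,interpolation=cv2.INTER_CUBIC))
E
python3 - <<'E'
from h import *
im=cv2.imread("pics/top0.png")
crop(im,165,110,130,140,4,"c1.png");crop(im,180,190,66,48,12,"c2.png")
im=cv2.imread("pics/scene0.png")
crop(im,215,165,130,110,6,"c3.png")
print(pt("top",213,215,.083))
E
```

```text
[0.57332328 0.18685139 0.083     ]
```

View pics/c1.png

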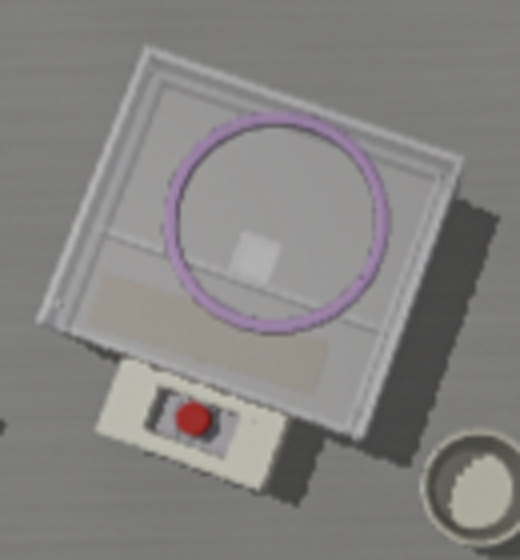

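View pics/c2.png

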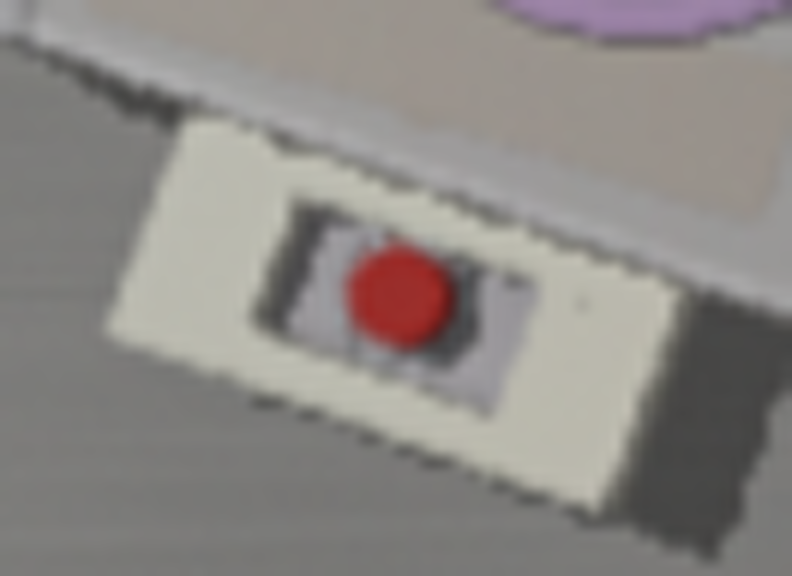

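View pics/c3.png

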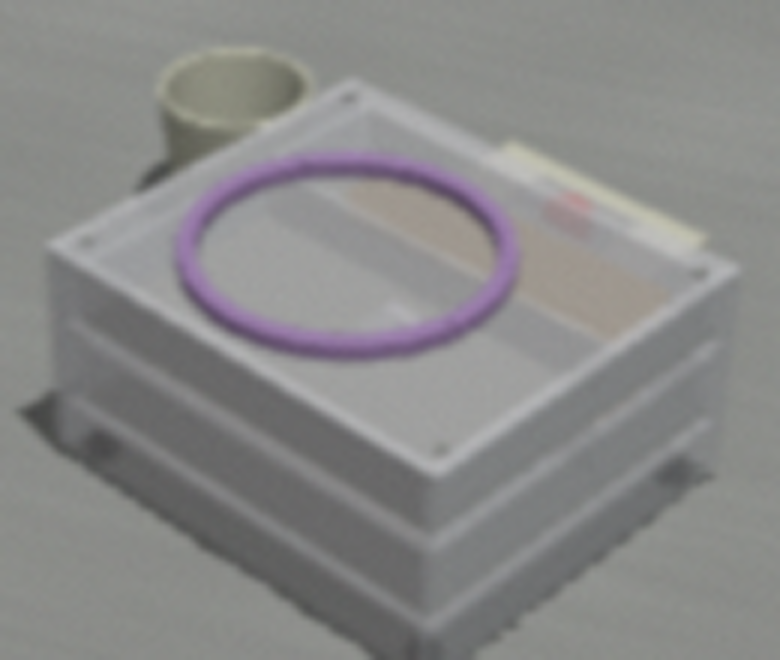

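```bash
python3 - <<'E'
from h import *
f=lambda p,k,o:[(p[0]+.5)/k-.5+o[0],(p[1]+.5)/k-.5+o[1]]
c2=lambda u,v,z:pt("top",*f((u,v),12,(180,190)),z)[:2]
c1=lambda u,v,z:pt("top",*f((u,v),4,(165,110)),z)[:2]
print("button",c2(400,297,.083))
def rep(n,P,dx,dy,off):
    # order: backL,backR,frontR,frontL
    P=np.array(P);a=dx/2;b=dy/2
    M=np.array([[a,b],[a,-b],[-a,-b],[-a,b]])
    c=P.mean(0);H=(M.T@(P-c));U,S,V=np.linalg.svd(H);Q=(U@V).T
    yaw=np.arctan2(Q[1,0],Q[0,0]);print(n,c,"yaw",np.degrees(yaw),"res",np.round((P-c-M@Q.T)*1e3,1).tolist())
    print("   button est",c+Q@[off,0])
rep("unit",[c1(*p,.116) for p in[(148,48),(462,158),(360,437),(42,320)]],.2,.23,-.125)
rep("lip",[c2(*p,.079) for p in[(185,120),(680,290),(600,515),(108,335)]],.055,.12,0)
rep("slot",[c2(*p,.079) for p in[(300,200),(540,285),(493,415),(255,325)]],.032,.06,0)
print("cup",pt("top",285,232,.075))
# scene check: predicted
E
```

```text
button [0.57525087 0.18717836]
unit [0.69173102 0.14196077] yaw -21.279259063982494 res [[-1.9, -1.5], [0.1, 2.6], [1.4, 2.4], [0.4, -3.6]]
   button est [0.57525318 0.18732501]
lip [0.57162935 0.1893941 ] yaw -20.69954592473605 res [[-1.5, 0.7], [-0.6, 0.7], [0.6, 0.0], [1.5, -1.4]]
   button est [0.57162935 0.1893941 ]
slot [0.57349157 0.1884516 ] yaw -21.161778128807516 res [[-1.1, -0.3], [-0.1, 1.3], [0.6, 0.6], [0.6, -1.6]]
   button est [0.57349157 0.1884516 ]
cup [ 0.5229199  -0.00710624  0.075     ]
```

Candidates: the red button at top (213,214), which stands proud in the upper slot of the white lip. The look-alikes are the lower lip and lower button hidden directly underneath, and the white hole in the floor behind the divider at about (229,174). The crop confirms the upper lip and button. The button position agrees with the unit fit to under 1 mm, and yaw is about -21.2°.

Plan: close the fingers and set jaw x along unit y. Enter about 5 mm ahead of the button centre, press, then pull.

```bash
cat >> h.py <<'E'
YAW=np.radians(-21.2);B=np.array([.5752,.1874])
UX=np.array([np.cos(YAW),np.sin(YAW),0]);UY=np.array([-np.sin(YAW),np.cos(YAW),0])
def target(dx,dy,z): return np.array([*B,0])+dx*UX+dy*UY+[0,0,z]
def plan(P,sgn=None):
    s=r.read_state();q=R.from_quat(s["eef_rot"]);best=None
    for g in((1,-1) if sgn is None else (sgn,)):
        x=g*UY;z=np.array([0,0,-1.]);T=R.from_matrix(np.c_[x,np.cross(z,x),z])
        rv=(q.inv()*T).as_rotvec(degrees=True)
        if best is None or np.linalg.norm(rv)<np.linalg.norm(best[1]): best=(g,rv)
    sh=q.inv().apply(P-s["ee_pos"])/.025
    print("t",s["time"],"ee",np.round(s["ee_pos"],4),"sgn",best[0],"shift",np.round(sh,3),"turn",np.round(best[1]/5,3),"F",np.round(s["ft_force"],1),"w",s["width"])
    e=s["ee_pos"]-np.array([*B,0]);print(" in unit axes rel button mm:",np.round([e@UX*1e3,e@UY*1e3,e[2]*1e3],1))
E
python3 -c "
from h import *
plan(target(-.005,0,.16))"
```

```text
t 0.1 ee [ 0.2368 -0.5781  0.2219] sgn -1 shift [-23.335 -23.989   2.5  ] turn [6.000e-03 1.300e-02 8.696e+00] F [-0.5 -0.8 -0.1] w 0.08691282861282006
 in unit axes rel button mm: [ -38.7 -836.   221.9]
```

>>> {"method": "carry_out", "body": {
  "commands": [
    [[255, -1, -1, 0, 0, 0, 0.4], [255, -2, -2, 0, 0, 0, 0.8], [255, -3.2, -3.2, 0, 0, 0, 1.2], [255, -4.4, -4.5, 0, 0, 0, 1.6], [255, -5.6, -5.8, 0, 0, 0, 2], [255, -6.8, -7, 0, 0, 0, 2.5], [255, -8, -8.2, 0, 0, 0, 3], [255, -9.2, -9.4, 0, 0, 0, 3.5], [255, -10.4, -10.6, 0, 0, 0, 4], [255, -11.4, -11.6, 0, 0, 0, 4.4], [255, -12, -12.2, 0, 0, 0, 4.4], [255, -12, -12.2, 0, 0, 0, 4.4]]
  ],
  "grip_force": 20
}}

```text
time: 1.6
ee_pos: [0.4056, -0.1836, 0.2221]
eef_rot: [0.71, -0.704, -0.001, -0.0]
ft_force: [0.2, -0.2, 0.4]
width: 0.0003
```

```bash
python3 -c "
from h import *
plan(target(-.005,0,.18));print(r.read_state()['joint_positions'])"
```

```text
t 1.6 ee [ 0.4056 -0.1836  0.2221] sgn -1 shift [-14.857  -6.715   1.696] turn [0.012 0.012 4.33 ] F [ 0.2 -0.2  0.4] w 0.0002940962050957467
 in unit axes rel button mm: [ -24.  -407.2  222.1]
[ 0.7454848  -0.04625157 -0.40590045  1.88778111 -0.01989961  1.29753447
 -1.21761534]
```

>>> {"method": "carry_out", "body": {
  "commands": [
    [[255, -1.2, -0.5, 0, 0, 0, 0.4], [255, -2.6, -1.1, 0, 0, 0, 0.8], [255, -4.1, -1.8, 0, 0, 0, 1.2], [255, -5.6, -2.5, 0, 0, 0, 1.6], [255, -7.2, -3.2, 0, 0, 0, 2], [255, -8.8, -4, 0, 0, 0, 2.5], [255, -10.4, -4.7, 0, 0, 0, 3], [255, -12, -5.4, 0.3, 0, 0, 3.5], [255, -13.4, -6, 0.8, 0, 0, 4], [255, -14.5, -6.6, 1.4, 0, 0, 4.33], [255, -14.86, -6.72, 1.7, 0, 0, 4.33], [255, -14.86, -6.72, 1.7, 0, 0, 4.33]]
  ]
}}

```text
time: 3.1
ee_pos: [0.5705, 0.1883, 0.1791]
eef_rot: [-0.565, 0.825, 0.001, -0.001]
ft_force: [-0.6, -0.9, 0.7]
width: 0.0002
```

```bash
python3 -c "
from h import *
plan(target(-.005,0,.105),-1);print(r.read_state()['joint_positions'])
im=r.camera('top');crop(im,165,130,130,110,6,'d1.png')
im=r.camera('scene');crop(im,215,80,150,170,3.5,'d2.png')
print(px('top',r.read_state()['ee_pos']))"
```

```text
t 3.1 ee [0.5705 0.1883 0.1791] sgn -1 shift [-0.036  0.004  2.965] turn [ 0.027 -0.004  0.003] F [-0.6 -0.9  0.7] w 0.00019044930860985103
 in unit axes rel button mm: [ -4.7  -0.9 179.1]
[ 0.16208771  0.39286641 -0.70571107  1.55535755  0.25957687  1.29166921
 -2.51884357]
[207.13778161 213.41750473]
```

View pics/d1.png

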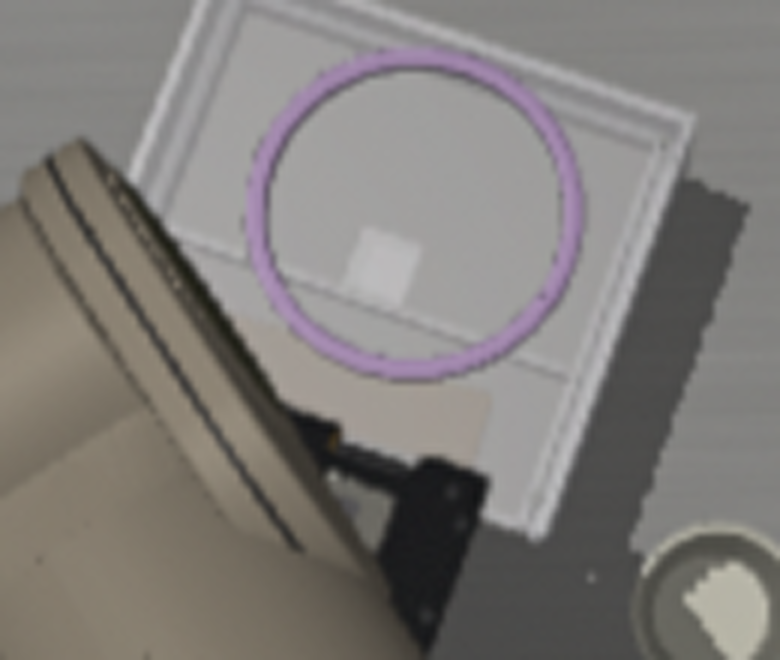

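View pics/d2.png

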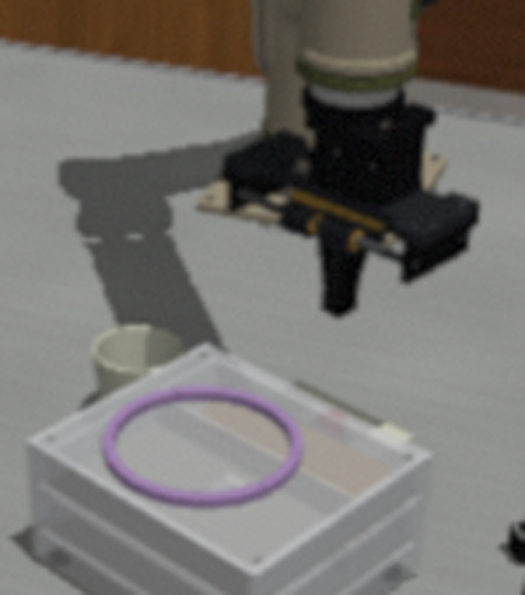

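The pose is right, but joint 7 is at -2.52, close to its limit of -2.6. A half turn about tool z gives the same finger geometry. I'll test the turning direction with a small move first.

>>> {"method": "carry_out", "body": {
  "commands": [
    [[255, 0, 0, 0, 0, 0, -1], [255, 0, 0, 0, 0, 0, -2.5], [255, 0, 0, 0, 0, 0, -4]]
  ]
}}

```text
time: 3.58
ee_pos: [0.5714, 0.1859, 0.1812]
eef_rot: [-0.7, 0.714, -0.001, 0.0]
ft_force: [-0.2, -0.7, 0.3]
width: 0.0006
```

```bash
python3 -c "
from h import *
plan(target(-.005,0,.18),1);print(r.read_state()['joint_positions'])"
```

```text
t 3.575 ee [0.5714 0.1859 0.1812] sgn 1 shift [-0.133  0.036  0.049] turn [ 5.0000e-03 -1.9000e-02 -3.1985e+01] F [-0.2 -0.7  0.3] w 0.000623428684055981
 in unit axes rel button mm: [ -3.   -2.8 181.2]
[ 0.20792028  0.40413976 -0.76397333  1.55314145  0.28732329  1.29923554
 -2.18354543]
```

Negative z raises j7, so I'll continue that way.

>>> {"method": "carry_out", "body": {
  "commands": [
    [[255, 0, 0, 0, 0, 0, -1.5], [255, 0, 0, 0, 0, 0, -3.3], [255, 0, 0, 0, 0, 0, -5.2], [255, 0, 0, 0, 0, 0, -7.1], [255, 0, 0, 0, 0, 0, -9], [255, 0, 0, 0, 0, 0, -10.9], [255, 0, 0, 0, 0, 0, -12.8], [255, 0, 0, 0, 0, 0, -14.7], [255, 0, 0, 0, 0, 0, -16.6], [255, 0, 0, 0, 0, 0, -18.3], [255, 0, 0, 0, 0, 0, -19.5], [255, 0, 0, 0, 0, 0, -20]]
  ]
}}

```text
time: 5.08
ee_pos: [0.5718, 0.184, 0.1819]
eef_rot: [0.997, 0.078, 0.001, 0.001]
ft_force: [-0.3, 0.4, -0.4]
width: 0.0004
```

```bash
python3 -c "
from h import *
plan(target(-.005,0,.14),1);print(r.read_state()['joint_positions'])"
```

```text
t 5.075 ee [0.5718 0.184  0.1819] sgn 1 shift [-0.021 -0.216  1.675] turn [ 3.4000e-02 -7.0000e-03 -1.1978e+01] F [-0.3  0.4 -0.4] w 0.00041391681072026085
 in unit axes rel button mm: [ -2.   -4.4 181.9]
[ 0.41413181  0.52029019 -1.0794146   1.54371022  0.46785865  1.35773723
 -0.55457208]
```

>>> {"method": "carry_out", "body": {
  "commands": [
    [[255, 0, 0, 0, 0, 0, -1.5], [255, 0, 0, 0, 0, 0, -3.3], [255, 0, 0, 0, 0, 0, -5.2], [255, 0, 0, 0.2, 0, 0, -7.1], [255, 0, -0.1, 0.4, 0, 0, -9], [255, 0, -0.2, 0.8, 0, 0, -10.8], [255, -0.02, -0.22, 1.2, 0, 0, -11.98], [255, -0.02, -0.22, 1.5, 0, 0, -11.98], [255, -0.02, -0.22, 1.68, 0.03, 0, -11.98], [255, -0.02, -0.22, 1.68, 0.03, 0, -11.98]]
  ]
}}

```text
time: 6.32
ee_pos: [0.5707, 0.1888, 0.1399]
eef_rot: [0.826, 0.564, 0.0, 0.0]
ft_force: [-0.2, 1.5, -0.6]
width: 0.0003
```

```bash
python3 -c "
from h import *
plan(target(-.005,0,.095),1);print(r.read_state()['joint_positions'])"
```

```text
t 6.325 ee [0.5707 0.1888 0.1399] sgn 1 shift [ 0.013 -0.012  1.797] turn [ 0.009  0.001 -0.02 ] F [-0.2  1.5 -0.6] w 0.00027275029128531086
 in unit axes rel button mm: [ -4.7  -0.3 139.9]
[ 0.49021346  0.67344306 -1.24761564  1.58676417  0.65049109  1.35844698
  0.36452092]
```

>>> {"method": "carry_out", "body": {
  "commands": [
    [[255, 0, 0, 0.5, 0, 0, 0], [255, 0, 0, 1.1, 0, 0, 0], [255, 0, 0, 1.6, 0, 0, 0], [255, 0.01, -0.01, 1.8, 0, 0, 0], [255, 0.01, -0.01, 1.8, 0, 0, 0]]
  ]
}}

```text
time: 6.95
ee_pos: [0.5703, 0.1892, 0.0946]
eef_rot: [0.826, 0.564, -0.0, 0.0]
ft_force: [0.1, -0.5, 0.8]
width: 0.0004
```

```bash
python3 -c "
from h import *
plan(target(-.006,0,.075),1);print(r.read_state()['joint_positions'])
im=r.camera('top');crop(im,165,150,100,90,6,'e1.png')
im=r.camera('scene');crop(im,255,120,100,110,5.4,'e2.png')"
```

```text
t 6.95 ee [0.5703 0.1892 0.0946] sgn 1 shift [ 0.003 -0.033  0.782] turn [ 0.002  0.003 -0.017] F [ 0.1 -0.5  0.8] w 0.0004033156608923641
 in unit axes rel button mm: [-5.2 -0.1 94.6]
[ 0.47041043  0.71565934 -1.2089035   1.6310509   0.69304008  1.28998342
  0.33754077]
```

View pics/e1.png

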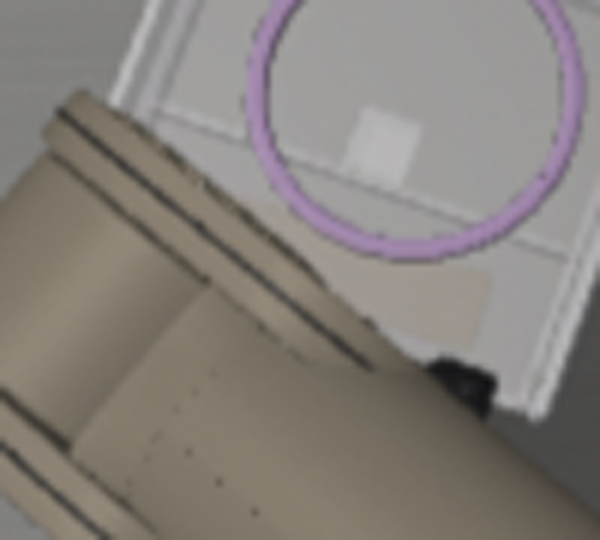

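View pics/e2.png

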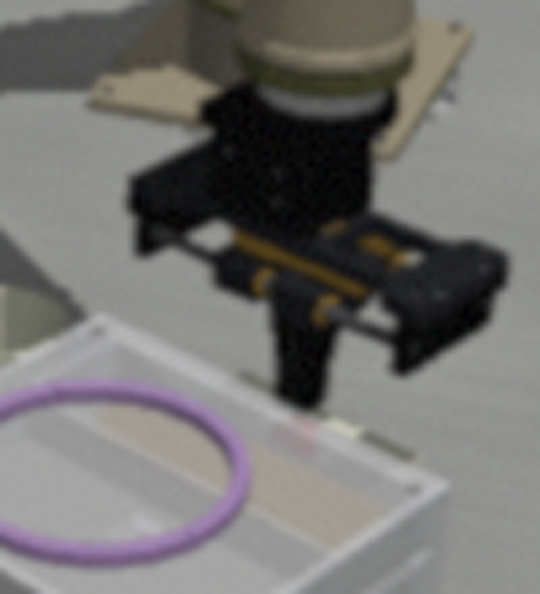

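The tip is over the button, with the gripper body clear of the unit. I'll press in small guarded steps.

>>> {"method": "carry_out", "body": {
  "commands": [
    [[255, 0, 0, 0.3, 0, 0, 0], [255, 0, -0.02, 0.5, 0, 0, 0], [255, 0, -0.02, 0.65, 0, 0, 0], [255, 0, -0.02, 0.78, 0, 0, 0], [255, 0, -0.02, 0.78, 0, 0, 0]]
  ]
}}

```text
time: 7.68
ee_pos: [0.5704, 0.1894, 0.0758]
eef_rot: [0.826, 0.564, 0.0, 0.0]
ft_force: [0.3, -1.5, 4.4]
width: 0.0002
```

```bash
python3 -c "
from h import *
plan(target(-.006,0,.0705),1);print(r.read_state()['joint_positions'])"
```

```text
t 7.675 ee [0.5704 0.1894 0.0758] sgn 1 shift [-0.006 -0.031  0.212] turn [ 0.015 -0.003 -0.02 ] F [ 0.3 -1.5  4.4] w 0.00024302823039407343
 in unit axes rel button mm: [-5.2  0.1 75.8]
[ 0.46093722  0.73362579 -1.19129809  1.64759621  0.71258491  1.26094896
  0.32508682]
```

4.4 N at 7.2 mm matches the button spring (4.3 N expected), so I'll press further.

>>> {"method": "carry_out", "body": {
  "commands": [
    [[255, 0, -0.02, 0.12, 0, 0, 0], [255, 0, -0.03, 0.22, 0, 0, 0], [255, 0, -0.03, 0.22, 0, 0, 0]]
  ]
}}

```text
time: 8.05
ee_pos: [0.5703, 0.1894, 0.0704]
eef_rot: [0.826, 0.564, 0.001, 0.001]
ft_force: [0.4, -2.9, 5.8]
width: 0.0005
```

```bash
python3 -c "
from h import *
plan(target(-.006,0,.0700),1)
plan(target(-.026,0,.0700),1)"
```

```text
t 8.05 ee [0.5703 0.1894 0.0704] sgn 1 shift [-0.005 -0.029  0.018] turn [ 0.027 -0.006 -0.026] F [ 0.4 -2.9  5.8] w 0.0004981079055649228
 in unit axes rel button mm: [-5.3  0.1 70.4]
t 8.05 ee [0.5703 0.1894 0.0704] sgn 1 shift [-0.006 -0.829  0.016] turn [ 0.027 -0.006 -0.026] F [ 0.4 -2.9  5.8] w 0.0004981079055649228
 in unit axes rel button mm: [-5.3  0.1 70.4]
```

The button is 12.6 mm down at 5.8 N. Now I'll pull along tool -y, holding depth.

>>> {"method": "carry_out", "body": {
  "commands": [
    [[255, 0, -0.15, 0.02, 0, 0, 0], [255, 0, -0.3, 0.02, 0, 0, 0], [255, 0, -0.45, 0.02, 0, 0, 0], [255, 0, -0.6, 0.02, 0, 0, 0], [255, 0, -0.75, 0.02, 0, 0, 0], [255, 0, -0.85, 0.02, 0, 0, 0]]
  ]
}}

```text
time: 8.8
ee_pos: [0.5508, 0.1972, 0.07]
eef_rot: [0.826, 0.564, 0.001, 0.001]
ft_force: [4.0, -0.5, 2.5]
width: 0.0005
```

```bash
python3 -c "
from h import *
plan(target(-.06,0,.0710),1);print(r.read_state()['joint_positions'])
im=r.camera('top');crop(im,165,150,100,90,6,'f1.png')
im=r.camera('scene');crop(im,255,120,100,110,5.4,'f2.png')"
```

```text
t 8.8 ee [0.5508 0.1972 0.07  ] sgn 1 shift [-0.017 -1.347 -0.044] turn [ 0.034 -0.013 -0.028] F [ 4.  -0.5  2.5] w 0.000471154153156109
 in unit axes rel button mm: [-26.3   0.3  70. ]
[ 0.46670814  0.71448566 -1.20397732  1.69703955  0.70701721  1.23444322
  0.29185723]
```

View pics/f2.png

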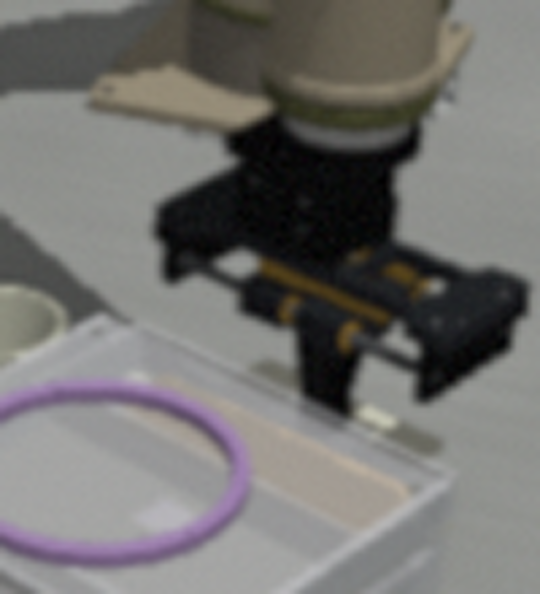

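View pics/f1.png

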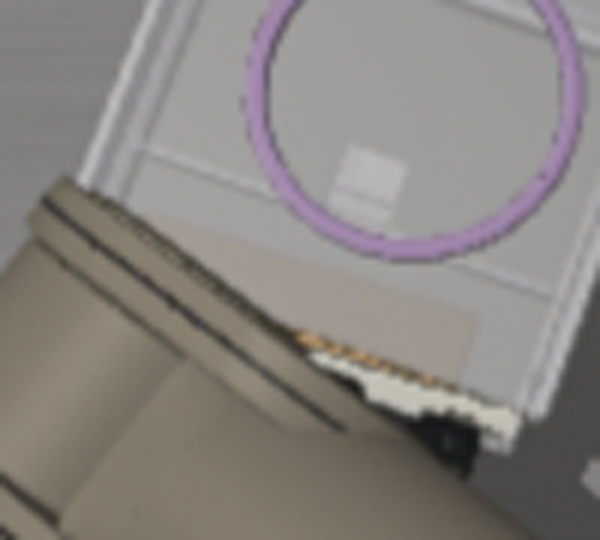

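The tray slides out over the button with the case riding along: lip, case and hole have all shifted about 18 mm. I'll keep pulling smoothly.

>>> {"method": "carry_out", "body": {
  "commands": [
    [[255, 0, -0.15, -0.02, 0, 0, 0], [255, 0, -0.4, -0.04, 0, 0, 0], [255, 0, -0.7, -0.04, 0, 0, 0], [255, 0, -1.0, -0.04, 0, 0, 0], [255, 0, -1.3, -0.04, 0, 0, 0], [255, -0.01, -1.6, -0.04, 0, 0, 0], [255, -0.01, -1.9, -0.04, 0, 0, 0], [255, -0.01, -2.2, -0.04, 0, 0, 0], [255, -0.02, -2.5, -0.04, 0, 0, 0], [255, -0.02, -2.7, -0.04, 0, 0, 0], [255, -0.02, -2.9, -0.04, 0, 0, 0], [255, -0.02, -3.0, -0.04, 0, 0, 0]]
  ]
}}

```text
time: 10.4
ee_pos: [0.4801, 0.2243, 0.0708]
eef_rot: [0.826, 0.564, 0.001, 0.001]
ft_force: [4.8, 0.6, -2.6]
width: 0.0002
```

```bash
python3 -c "
from h import *
plan(target(-.1285,0,.0710),1);print(r.read_state()['joint_positions'])
im=r.camera('top');crop(im,165,150,100,110,5.4,'g1.png')"
```

```text
t 10.4 ee [0.4801 0.2243 0.0708] sgn 1 shift [-0.003 -1.059 -0.012] turn [ 0.028 -0.009 -0.021] F [ 4.8  0.6 -2.6] w 0.00023243301775827924
 in unit axes rel button mm: [-102.     0.    70.8]
[ 0.49110812  0.62914996 -1.27768094  1.8381389   0.6564879   1.18234325
  0.19387277]
```

View pics/g1.png

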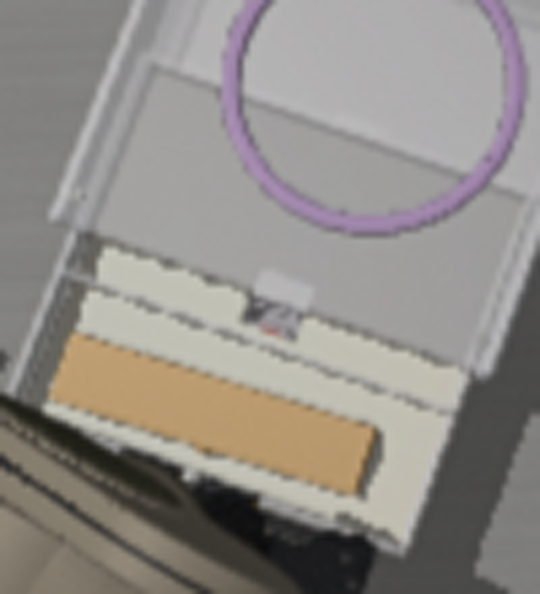

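The case is riding along, and red is starting to show in the second hole. I'll pull the last stretch slowly.

>>> {"method": "carry_out", "body": {
  "commands": [
    [[255, 0, -0.15, 0, 0, 0, 0], [255, 0, -0.35, 0, 0, 0, 0], [255, 0, -0.55, 0, 0, 0, 0], [255, 0, -0.72, 0, 0, 0, 0], [255, 0, -0.86, 0, 0, 0, 0], [255, 0, -0.96, 0, 0, 0, 0], [255, 0, -1.02, 0, 0, 0, 0], [255, 0, -1.02, 0, 0, 0, 0]]
  ]
}}

```text
time: 11.45
ee_pos: [0.4565, 0.2335, 0.0707]
eef_rot: [0.826, 0.564, 0.001, 0.001]
ft_force: [3.2, -1.8, -0.4]
width: 0.0008
```

```bash
python3 -c "
from h import *
plan(target(-.1285,0,.0710),1)
im=r.camera('top');crop(im,165,150,100,110,5.4,'g2.png');crop(im,195,185,50,40,14,'g3.png')"
```

```text
t 11.45 ee [0.4565 0.2335 0.0707] sgn 1 shift [-0.002 -0.045 -0.011] turn [ 0.032 -0.01  -0.023] F [ 3.2 -1.8 -0.4] w 0.000778029461227128
 in unit axes rel button mm: [-1.274e+02  1.000e-01  7.070e+01]
```

View pics/g2.png

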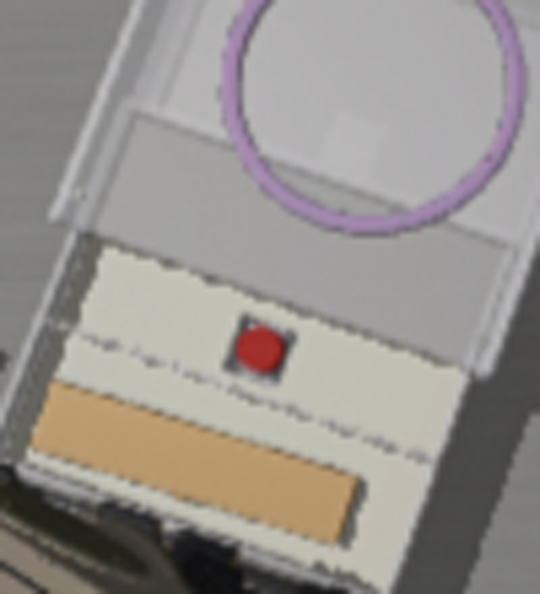

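View pics/g3.png

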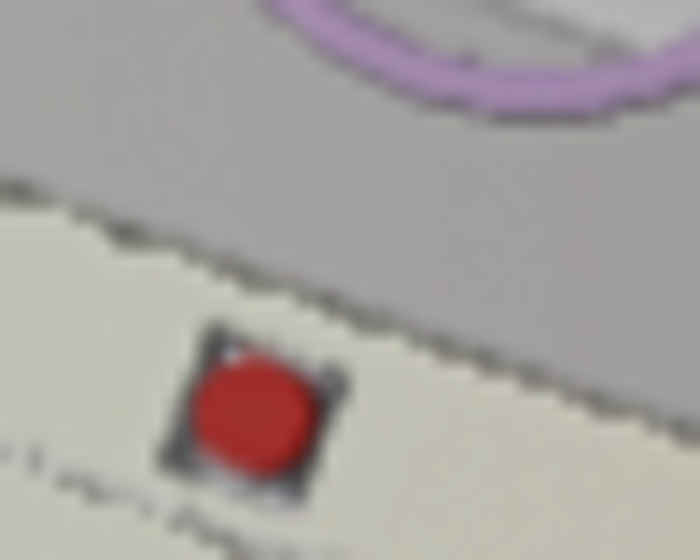

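The button is fully up in the second hole: a full disc at (212.7,214.1), the same pixel as when it stood up at the start. I'll ease back 4 mm off the bar and lift straight out.

>>> {"method": "carry_out", "body": {
  "commands": [
    [[255, 0, 0.1, 0, 0, 0, 0], [255, 0, 0.2, 0, 0, 0, 0], [255, 0, 0.2, -0.3, 0, 0, 0], [255, 0, 0.2, -1, 0, 0, 0], [255, 0, 0.2, -2, 0, 0, 0], [255, 0, 0.2, -3.2, 0, 0, 0], [255, 0, 0.2, -4.5, 0, 0, 0], [255, 0, 0.2, -5.5, 0, 0, 0], [255, 0, 0.2, -6, 0, 0, 0], [255, 0, 0.2, -6, 0, 0, 0]]
  ]
}}

```text
time: 12.75
ee_pos: [0.4609, 0.2319, 0.2215]
eef_rot: [0.826, 0.564, 0.002, 0.001]
ft_force: [-0.9, -0.5, -0.6]
width: 0.0006
```

```bash
python3 -c "
from h import *
plan(target(-.1285,0,.22),1);print(r.read_state()['joint_positions'])
im=r.camera('top');crop(im,130,110,180,150,4.4,'h1.png')
im=r.camera('scene');crop(im,215,150,180,130,4.4,'h2.png')"
```

```text
t 12.75 ee [0.4609 0.2319 0.2215] sgn 1 shift [-0.007 -0.234  0.058] turn [ 0.046 -0.015 -0.024] F [-0.9 -0.5 -0.6] w 0.000568411927463455
 in unit axes rel button mm: [-1.226e+02  2.000e-01  2.215e+02]
[ 0.61911252  0.41139441 -1.42625536  1.7019762   0.41717064  1.39032217
  0.32629453]
```

View pics/h1.png

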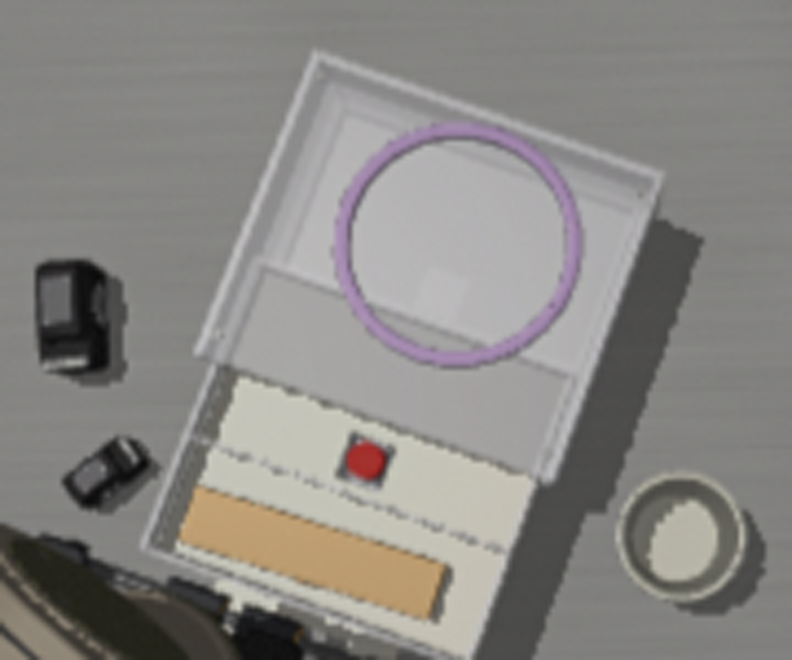

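View pics/h2.png

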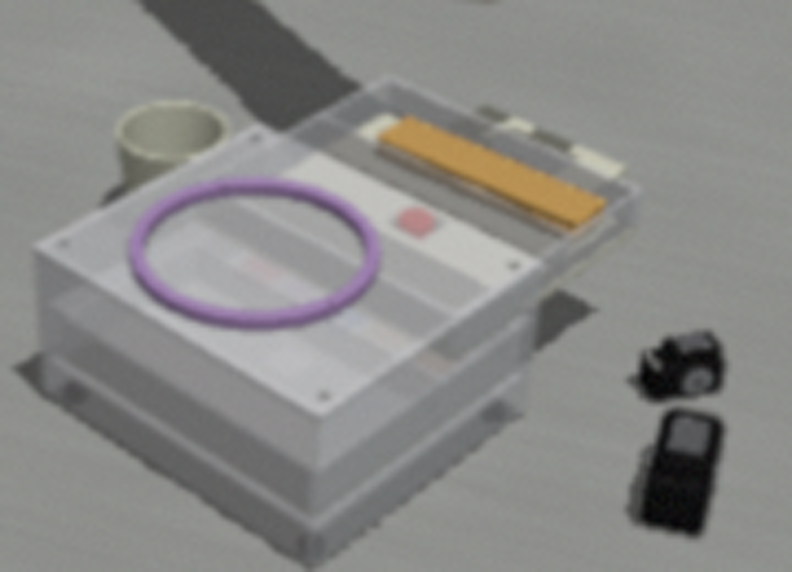

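The button stands up in the second hole and the case still lies in the front compartment. The hoop, cup and dispensers are unmoved, and the arm is clear. Handing in.

```bash
python3 -c "
from bench import r
print(r.close_job())"
```

```text
the job is handed in; nothing more can be done
None
```

The top tray is open and locked, and the job is handed in at about 13 s of the 40 s allowed.

**What I did:** I put the closed fingertips into the upper lip's slot and pressed the red button about 12.6 mm. The force rose to 5.8 N, as the spring figures predict. I then pulled the lip out over the button until it sprang up in the second hole, backed off the bar and lifted clear.

**Last checks:**
- **Button:** it shows as a full red disc in the second hole, at the same pixel as when it stood up at the start.
- **Tray opening:** about 0.119 m, worked out from the fingertip position.
- **Surroundings:** the case is still in the front compartment, and the hoop, cup and dispensers look unmoved.
- **Clearance:** the force reading is only noise (under 1 N per axis) and the tool is 0.22 m up.

**Not directly checked:** the lower lip was hidden from both cameras, so I could not see that the lower tray is shut. Nothing touched it.

**Correction on the way:** joint 7 came close to its limit on the approach (-2.52 against -2.6), so I turned the tool half round at height before going down.

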